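Gauge the gap of a glass-pressing mould

TASK

Take the taper gauge by its orange handle out of its wooden holster, stand its steel blade upright in the gap between the two steel mould plates, blade flat along the plates, and push it gently down until it drags snugly against both plates. Do not force it (a firm push of about 10 N is right), and leave the jar, the jacks and the paddle where they lie. Finish still gripping the handle, holding the gauge upright and still at that depth.

Things in the scene. Friction and masses are not known exactly. Their poses are not given: they have to be found in the camera images.
- gauge: Taper gauge, 120 g, 130 mm long, loose, blade-down in the holster. Origin: middle of the blade's tip. z points up to the handle. Steel blade z 0 to 80 mm, 22 mm wide along x: a symmetric wedge whose thickness along y grows from 2.5 mm at the tip to 10.5 mm at z = 80. Orange handle block z 80 to 130 mm, 34 mm along x, 22 mm along y. A half turn about z makes no difference.
- gauge_grip (a point): Middle of the orange handle block, 105 mm above the tip.
- gauge_tip (a point): Middle of the blade's lower end. Centred and upright between the plates, the blade snugs with its tip 30 to 65 mm below the foot of the bevels, depending on the gap; it never reaches the bed. After first touch each mm of depth raises the drag by some newtons.
- stand: Wooden holster, fixed: block 64 mm (x) by 54 mm (y), 90 mm high, on a 100 by 90 mm foot, with an upright slot 28 mm (x) by 14 mm (y) open at the top. The gauge hangs in it by its handle, which rests on the block's top, tip 10 mm above the table, x axes alike within 0.03 rad. Origin: centre of the underside.
- mould_a: Fixed mould half on a blue bed (120 by 180 mm, 10 mm thick). Origin: on the table under the middle of its gap face. z up, x along the gap, y across the gap to the other half. The upright steel gap face is the plane y = 0, x -50 to 50 mm, z 10 to 84 mm; above, the edge is bevelled back at 45 degrees to the plate's top at z = 94 mm. The block reaches to y = -40 mm, a blue pad to -52.
- mould_b: Facing mould half, fixed, parallel mirror image, axes directed as mould_a's: gap face in its own plane y = 0, block to y = 40 mm, blue pad to 52 mm, red screw wheel (44 mm across, centre 45 mm high) to 80 mm. The gap, from mould_a's origin to mould_b's along y, is 5.5 to 9 mm and differs every time; neither plate gives.
- jar: Bystander: amber glass jar with a metal cap, 66 mm across, 85 mm high, standing. Origin: centre of the underside.
- jacks: Bystander: steel glassworker's jacks (tongs) lying flat, about 275 mm long, 12 mm high, 80 mm wide. Origin: on the table, about mid-length; x along the tool.
- paddle: Bystander: wooden paddle lying flat, 245 mm long, 75 mm wide, 14 mm thick. Origin: on the table, about mid-length; x along the tool towards the blade.
Not all that is in view belongs to the job. Several things look just like the mould_a: the one meant starts farthest to the robot's left.

How it is judged:
By the outcome, as a careful person would: the job done as asked, in the order asked, and still so for the second after the job is handed in, while the arm keeps its last pose, push and grip.
It also fails if it takes over 51 s, if anything falls off the work surface, if the arm or the gripper's body presses on something with over 40 N, if the wrist force passes 120 N, or if a joint passes its speed limit or range.

ROBOT

A 6-joint arm with a two-finger parallel gripper is mounted at the origin on the work surface. World frame = base frame: x ahead of the robot, y to its left, z up, the work surface at z = 0. Lengths are in m, angles in rad, forces in N, time in s.
With the tool pointing down it reaches from about 0.25 to 0.775 m from the base axis. Payload 4 kg.
Tool frame: the origin (TCP) lies on the centre line of the jaws, within the pads' length; the fingertips stand 25 mm ahead of it and the grasp point (between the pads) lies 6 mm ahead of it; z points along the fingers, x is the direction in which the jaws open and shut, and the axes are right-handed (so a half turn about z gives the same grasp; the last joint's range is limited). The gripper opens to 94 mm and grips with 3 to 60 N. Pads are 16 mm wide; open, the fingers measure 119 mm over their backs; the gripper's body (75 mm by 177 mm) begins 78 mm behind the grasp point.
Start: joints at [-1.404, 0.087, 1.371, -0, 1.684, -0.103], TCP at [0.147, -0.53, 0.231] pointing down, gripper open.
Joint ranges: [-3.1, 3.1], [-0.76, 2.03], [0.27, 2.55], [-1.08, 4.22], [0.17, 2.65], [-2.57, 2.57]. Speed limits (rad/s): [2.79, 2.79, 3.14, 3.14, 3.14, 3.14].

INTERFACE

Orientations are given as a 3x3 rotation matrix whose columns are the frame's x, y, z axes.
In Python, from plant import readout, viewer, hand_in gives the robot as it stands.
- The arm moves only by the tool step_arm, never from a script. Its argument "rows" is text: rows parted by semicolons, each of 5 numbers parted by spaces: the shift along the tool's x, y, z in mm, then the turn about the tool's z in rad, then the closure, from -1 (fully open) to 1 (shut). A call has 1 to 12 rows; each row shifts and turns the commanded pose from where the row before left it, along the tool's axes as they then stand; what a row does not reach is not made up. A row lasts 1/8 s, in which the tool goes at most 62.5 mm and 10.7 degrees, less where a joint would pass 70% of its speed; a pose out of reach is approached as far as the arm can. A call with a gripper value outside its range is refused whole. The fingers move at their own pace and stop on an object; "newtons" is the grip in N (left out, the last holds). Time passes only in rows, so rows that do not move let the fingers close. It gives the time, the measured TCP pose, the force and the opening at its end, in the units of the state.
- readout.get_state(): the state, without advancing time (a new reading comes with each control period).
- viewer.snapshot(name): name is "side" or "top" or "wrist"; returns a dict with "color" (420x560x3 uint8, red, green, blue), "z_map" (420x560 float32, m along the optical axis (not along the pixel's ray), 0 where there is no reading), "fx", "fy", "cx", "cy" (pixels), "k1" (the pictures are not rectified: a ray, as slopes to the right and down, at radius r is drawn at 1 + k1 r^2 times it, then the intrinsics apply), "pose" (4x4, takes a point from camera to world coordinates); the wrist camera has in their place "mount" (4x4, takes a point from camera to tool coordinates, whose origin is the TCP and whose axes are the tool frame's). Camera axes: x right, y down, z forward; pixel columns grow to the right and rows downward; lengths in m; the calibration is good to about 2 mm. A picture is of the moment at which its call begins: read the wrist's pose just before it.
- hand_in(): hands the job in, once; it reports no verdict.
The state is a dict: "clock": time; "joint_positions": joint angles; "joint_velocities": joint speeds; "tau": joint torques, N m; "position": TCP position; "ee_rot": TCP orientation; "wrist_force": force on the tool from outside, world axes, zero at the start; "moment": the same for the moment, N m; "gripper_width": finger opening in m.
Only numpy, scipy, OpenCV 4.12 (cv2) and the standard library are available. Lean on these libraries where they do the work, as an engineer would, in place of code of your own. Each camera call takes 0.05 s, during which the arm holds its last target.

## Working session

There is one attempt and no reset: what is moved stays moved. The work goes in short steps, Python scripts to look and compute and a tool call to move; the robot and the scene stay as the last step left them, time stands still between calls to the robot, and variables do not carry over. Pictures are saved under pics/ and viewed, and the job is handed in when it is done.

Besides the shell and the picture viewer there is one more tool, called after "Call:" as name(argument=value, ...) on one line, values as JSON. step_arm: Moves the arm, as the interface text tells. Its arguments: {"type":"object","properties":{"rows":{"type":"string"},"newtons":{"type":"number"}},"required":["rows"]}

```bash
mkdir -p pics; ls
cat > h.py <<'E'
import numpy as np, cv2
from plant import readout, viewer
np.set_printoptions(precision=4,suppress=True)
def snap(n,f=None):
    s=readout.get_state(); d=viewer.snapshot(n)
    if n=='wrist':
        T=np.eye(4);T[:3,:3]=np.array(s['ee_rot']);T[:3,3]=s['position']
        d['pose']=T@np.array(d['mount'])
    if f: cv2.imwrite('pics/'+f,d['color'][...,::-1]); np.savez('pics/'+f+'.npz',**d)
    return d
def load(f): return dict(np.load('pics/'+f+'.npz'))
def cloud(d):
    h,w=d['z_map'].shape; u,v=np.meshgrid(np.arange(w),np.arange(h))
    K=np.array([[d['fx'],0,d['cx']],[0,d['fy'],d['cy']],[0,0,1]],float)
    p=np.stack([u,v],-1).reshape(-1,1,2).astype(np.float64)
    q=cv2.undistortPoints(p,K,np.array([float(d['k1']),0,0,0,0]),None,None).reshape(h,w,2)
    z=d['z_map'].astype(float)
    P=np.stack([q[...,0]*z,q[...,1]*z,z],-1)
    T=np.array(d['pose']); return P@T[:3,:3].T+T[:3,3], z>0
def pix(d,X):
    T=np.linalg.inv(np.array(d['pose'])); X=np.atleast_2d(X)
    c=X@T[:3,:3].T+T[:3,3]; s=c[:,:2]/c[:,2:]; r2=(s**2).sum(1,keepdims=True)
    s=s*(1+d['k1']*r2); return s*[d['fx'],d['fy']]+[d['cx'],d['cy']]
E
python3 - <<'E'
from h import *
print(readout.get_state())
for n in ('top','side','wrist'):
    d=snap(n,n+'0.png'); print(n,d['pose'],d['fx'],d['cx'],d['k1'])
E
```

```text
pics
{'clock': 0.0, 'joint_positions': array([-1.4042,  0.0879,  1.3722, -0.    ,  1.6836, -0.1031]), 'joint_velocities': array([ 0.0004,  0.0004,  0.001 , -0.0003,  0.0001,  0.0002]), 'tau': array([ -0.0016, -34.0182, -30.2431,   0.0717,   0.0329,  -0.0002]), 'position': array([ 0.1465, -0.5296,  0.2293]), 'ee_rot': array([[ 0.2665, -0.9638, -0.0004],
       [-0.9638, -0.2665,  0.0022],
       [-0.0022, -0.0002, -1.    ]]), 'wrist_force': array([-0.1279, -0.5952, -0.4298]), 'moment': array([ 0.0022,  0.0113, -0.0233]), 'gripper_width': 0.09380466016169893}
top [[ 0.0284 -0.9983  0.0502  0.4305]
 [-0.9993 -0.027   0.0266 -0.0312]
 [-0.0252 -0.051  -0.9984  0.9814]
 [ 0.      0.      0.      1.    ]] 419.42838117150467 282.59677560935114 -0.12113638358184171
side [[-0.7546 -0.4297  0.496  -0.0643]
 [-0.6562  0.5037 -0.5619  0.6437]
 [-0.0084 -0.7494 -0.662   0.8423]
 [ 0.      0.      0.      1.    ]] 480.955563138042 278.3654789487055 0.03710885798065192
wrist [[ 0.2669 -0.9257 -0.2679  0.2257]
 [-0.9637 -0.257  -0.0722 -0.5094]
 [-0.002   0.2774 -0.9607  0.384 ]
 [ 0.      0.      0.      1.    ]] 289.2979631137118 281.5230493659429 -0.05158586969604018
```

View pics/top0.png

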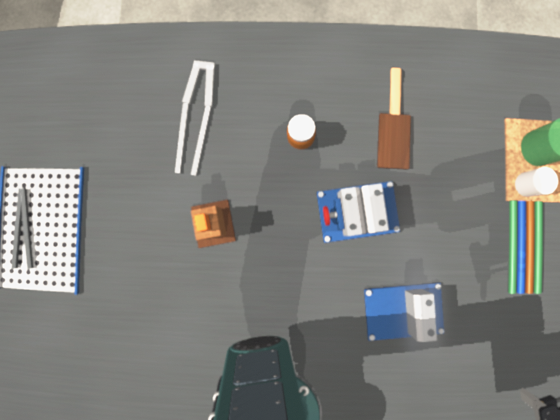

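View pics/side0.png

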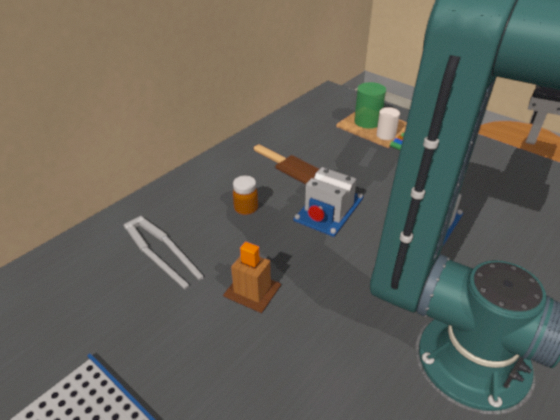

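View pics/wrist0.png

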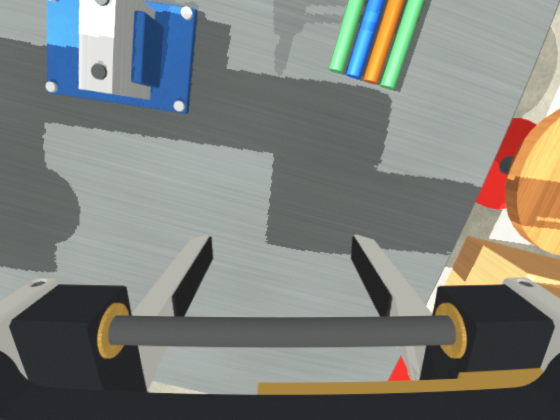

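The top view shows the holster at (213,222), the plate pair with its red wheel at (358,211), and a lone decoy half at (405,312). The side view agrees, with the handle at (250,254). I'll measure the handle, block and plates from depth.

Run:
```python
from h import *
for n in ('top','side'):
    d=load(n+'0.png'); P,ok=cloud(d); c=d['color'].astype(int)
    x,y,z=P[...,0],P[...,1],P[...,2]
    print(n)
    # table check
    m=ok&(abs(z)<.02); print('table z med',np.median(z[m]))
    R,G,B=c[...,0],c[...,1],c[...,2]
    near=(x>.3)&(x<.55)&(y>.0)&(y<.3)
    o=ok&near&(R>200)&(G>90)&(B<90)&(z>.1)
    print('orange',o.sum(),P[o].min(0),P[o].max(0))
    t=o&(z>np.percentile(z[o],60)-.004)
    pts=P[t][:,:2].astype(np.float32); print('handle top z',np.median(z[t]),cv2.minAreaRect(pts))
    b=ok&near&~o&(z>.08)&(z<.1)
    if b.sum()>5: print('block top',b.sum(),np.median(z[b]),cv2.minAreaRect(P[b][:,:2].astype(np.float32)))
    f=ok&near&(z>.006)&(z<.03)&(R>G+15); print('foot',f.sum(),cv2.minAreaRect(P[f][:,:2].astype(np.float32)))
    near=(x>.3)&(x<.55)&(y>-.35)&(y<-.05)
    k=ok&near&(z>.088)&(z<.1)
    n_,lab,st,ce=cv2.connectedComponentsWithStats(k.astype(np.uint8))
    for i in range(1,n_):
        if st[i,4]>60:
            q=lab==i; print('plate top',st[i],np.median(z[q]),cv2.minAreaRect(P[q][:,:2].astype(np.float32)))
    bl=ok&near&(z>0)&(z<.02)&(B>R+60); 
    print('bed',bl.sum(),np.median(z[bl]),cv2.minAreaRect(P[bl][:,:2].astype(np.float32)))
d=load('top0.png')
a=d['color'][170:260,180:260]; b=d['color'][170:260,310:410]
cv2.imwrite('pics/z0.png',cv2.resize(np.hstack([a,b]),None,fx=4.4,fy=4.4,interpolation=cv2.INTER_CUBIC)[...,::-1])
```

```text
top
table z med -0.0002686678602128456
orange 44 [0.4296 0.1444 0.1084] [0.4647 0.16   0.1427]
handle top z 0.13874967242525105 ((0.44684097170829773, 0.1518106311559677), (0.015280541963875294, 0.034942783415317535), 88.11420440673828)
block top 512 0.08943005316005753 ((0.44705498218536377, 0.15779384970664978), (0.06467772275209427, 0.053284674882888794), 13.20540714263916)
foot 580 ((0.4465746283531189, 0.15736570954322815), (0.10003025084733963, 0.08855316042900085), 12.771556854248047)
plate top [365 184  23  48 756] 0.09328428771120661 ((0.4874771237373352, -0.20493793487548828), (0.09806235879659653, 0.03745549917221069), 9.692747116088867)
plate top [341 188  24  48 775] 0.09352719104878515 ((0.4791998863220215, -0.15721115469932556), (0.09823460131883621, 0.038797810673713684), 9.551098823547363)
bed 1016 0.009590688450444973 ((0.4132404923439026, -0.20440438389778137), (0.30438095331192017, 0.1856955587863922), 24.659372329711914)
side
table z med -0.0005946690438651259
orange 239 [0.4277 0.1469 0.1019] [0.4601 0.1732 0.1408]
handle top z 0.13836149012477117 ((0.4449421465396881, 0.16015474498271942), (0.03230685740709305, 0.0216809194535017), 12.510003089904785)
block top 482 0.08852533475363139 ((0.4443487226963043, 0.15943214297294617), (0.06720259040594101, 0.05653678625822067), 14.556272506713867)
foot 642 ((0.44333338737487793, 0.16051727533340454), (0.09886445850133896, 0.08976411819458008), 13.829723358154297)
plate top [316 168  41  21 365] 0.0920744368395825 ((0.48581305146217346, -0.20601463317871094), (0.10145551711320877, 0.043461211025714874), 8.28950023651123)
plate top [306 179  42  20 352] 0.09250129457074824 ((0.4768253266811371, -0.15181615948677063), (0.1017165556550026, 0.03401559591293335), 9.79622745513916)
bed 537 0.007988247990968977 ((0.4796367287635803, -0.17235560715198517), (0.11936444789171219, 0.1703813374042511), 9.160017967224121)
```

View pics/z0.png

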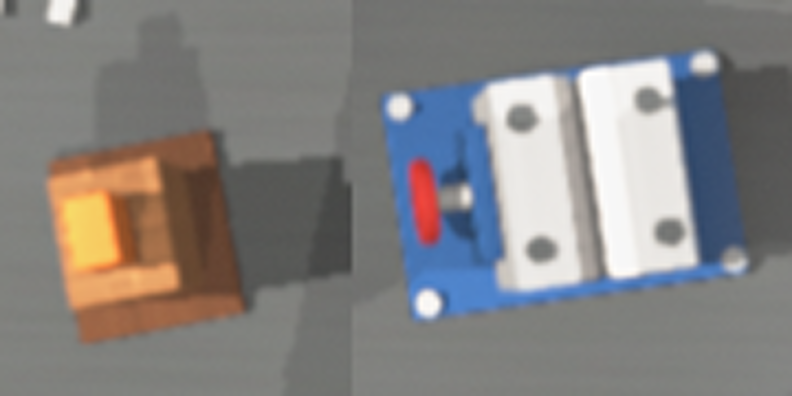

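The handle sits at about (0.446, 0.158) with its top at 0.14 m, and the holster is yawed +13°. Those heights and sizes match what was given. The mould is yawed about 9.5° and mould_a is the plate without the wheel. Next I move above the handle.

Call:
step_arm(rows="-30 -24 0 0.01 -1;-45 -36 0 0.01 -1;-45 -36 0 0.01 -1;-45 -36 0 0.01 -1;-45 -36 0 0 -1;-45 -36 0 0 -1;-45 -36 0 0 -1;-45 -36 0 0 -1;-45 -36 0 0 -1;-45 -36 0 0 -1;-45 -36 0 0 -1;-45 -36 0 0 -1", newtons=30)

```text
clock: 1.65
position: [0.4318, 0.0808, 0.2304]
ee_rot: [[0.228, -0.974, 0.0], [-0.974, -0.228, -0.0], [0.001, -0.0, -1.0]]
wrist_force: [0.2, -0.4, 0.5]
gripper_width: 0.0941
```

```bash
cat > rel.py <<'E'
from h import *
import sys
s=readout.get_state(); R=np.array(s['ee_rot']); p=np.array(s['position'])
t=np.array([float(v) for v in sys.argv[1:4]]); yaw=np.radians(float(sys.argv[4]))
d=R.T@(t-p)*1000
a=np.arctan2(R[1,0],R[0,0]); dy=(yaw-a+np.pi/2)%np.pi-np.pi/2
print('clock',s['clock'],'pos',p,'yaw',np.degrees(a),'tilt',R[:,2],'F',s['wrist_force'],'w',s['gripper_width'])
print('shift mm',d,'turn tool z',-dy)
E
python3 rel.py .446 .158 .220 -77
```

```text
clock 1.65 pos [0.4318 0.0808 0.2304] yaw -76.80566811281305 tilt [ 0.0004 -0.0005 -1.    ] F [ 0.1772 -0.3988  0.5384] w 0.09406666018987166
shift mm [-71.9069 -31.483   10.3251] turn tool z 0.0033917312730264992
```

Call:
step_arm(rows="-30 -14 5 0.003 -1;-30 -13 5 0 -1;-10 -4 0 0 -1;0 0 0 0 -1;0 0 0 0 -1")

```text
clock: 2.28
position: [0.4458, 0.153, 0.2207]
ee_rot: [[0.224, -0.975, 0.0], [-0.975, -0.224, -0.001], [0.001, -0.0, -1.0]]
wrist_force: [0.2, -0.5, 0.6]
gripper_width: 0.0939
```

```bash
python3 rel.py .446 .158 .220 -77
python3 - <<'E'
from h import *
d=snap('wrist','wrist1.png')
E
```

```text
clock 2.275 pos [0.4458 0.153  0.2207] yaw -77.07688152863626 tilt [ 0.0005 -0.0005 -1.    ] F [ 0.2292 -0.514   0.6044] w 0.0938836184058982
shift mm [-4.8003 -1.2699  0.7456] turn tool z -0.0013418358086689786
```

View pics/wrist1.png

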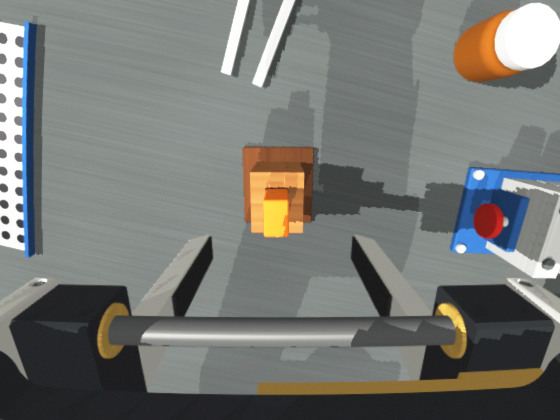

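The wrist view shows the handle squarely at (276,212), between the fingers and slightly left of their midline at 282. I'll measure it in the tool frame.

Run:
```python
from h import *
d=load('wrist1.png'); P,ok=cloud(d); c=d['color'].astype(int)
R,G,B=c[...,0],c[...,1],c[...,2]
M=d['mount']; T=np.array(d['pose']); RT=T@np.linalg.inv(M)
Q=(P-RT[:3,3])@RT[:3,:3]*1000
u,v=np.meshgrid(np.arange(560),np.arange(420))
w=(u>235)&(u<320)&(v>140)&(v<245)&ok
z=P[...,2]
h=w&(z>.13)&(z<.15); print('top z',np.median(z[h]))
print('handle top world',cv2.minAreaRect(P[h][:,:2].astype(np.float32)),'tool',cv2.minAreaRect(Q[h][:,:2].astype(np.float32)))
b=w&(z>.084)&(z<.094); print('block top',np.median(z[b]),cv2.minAreaRect(Q[b][:,:2].astype(np.float32)),cv2.minAreaRect(P[b][:,:2].astype(np.float32)))
```

```text
top z 0.1401203583219805
handle top world ((0.4475358724594116, 0.15735919773578644), (0.03429832682013512, 0.021663736552000046), 12.939724922180176) tool ((-3.885629653930664, -2.5964431762695312), (34.29529571533203, 21.66133689880371), 89.97274780273438)
block top 0.09021714279127116 ((-3.8146514892578125, -2.312103271484375), (54.091182708740234, 64.64134979248047), 0.23771226406097412) ((0.4472965896129608, 0.15720079839229584), (0.06464184820652008, 0.05409099906682968), 12.685746192932129)
```

Call:
step_arm(rows="-4 -2.5 0 0 -1;0 0 20 0 -1;0 0 30 0 -1;0 0 30 0 -1;0 0 14 0 -1;0 0 3 0 -1;0 0 0 0 -1;0 0 0 0 -1")

```text
clock: 3.32
position: [0.4482, 0.1587, 0.1248]
ee_rot: [[0.225, -0.974, 0.002], [-0.974, -0.225, 0.001], [0.0, -0.003, -1.0]]
wrist_force: [-0.5, -0.8, -0.5]
gripper_width: 0.0942
```

```bash
python3 rel.py .4474 .1573 .123 -77.06;  python3 - <<'E'
from h import *
d=snap('wrist','wrist2.png')
E
```

```text
clock 3.325 pos [0.4482 0.1587 0.1248] yaw -77.0104634209848 tilt [ 0.0025  0.0005 -1.    ] F [-0.5108 -0.7765 -0.5308] w 0.09418761461305535
shift mm [1.1534 1.0905 1.8203] turn tool z 0.0008645764039894033
```

View pics/wrist2.png

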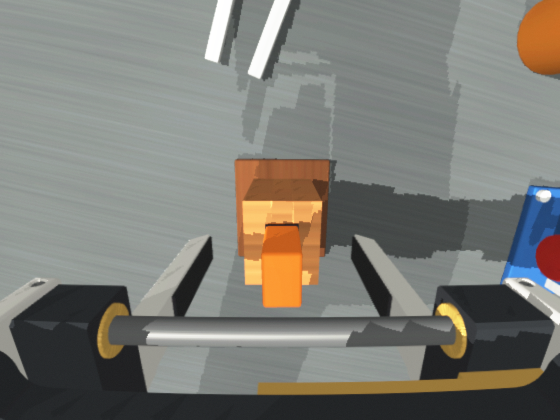

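The handle is centred between the fingers at (282,265), so I close on it.

Call:
step_arm(rows="1 1 1.5 0 0;0 0 0 0 0.4;0 0 0 0 0.8;0 0 0 0 1;0 0 0 0 1;0 0 0 0 1;0 0 0 0 1;0 0 0 0 1", newtons=40)

```text
clock: 4.38
position: [0.4466, 0.1574, 0.1219]
ee_rot: [[0.225, -0.974, 0.0], [-0.974, -0.225, 0.0], [-0.0, -0.0, -1.0]]
wrist_force: [-0.0, 0.7, -0.9]
gripper_width: 0.0218
```

```bash
python3 rel.py .4474 .1573 .123 -77.06
python3 - <<'E'
from h import *
d=snap('wrist','wrist3.png')
E
```

```text
clock 4.375 pos [0.4466 0.1574 0.1219] yaw -77.0043644546551 tilt [ 0.      0.0001 -1.    ] F [-0.0363  0.6873 -0.8544] w 0.021785172021407177
shift mm [ 0.2359 -0.7752 -1.0502] turn tool z 0.000971023447411179
```

View pics/wrist3.png

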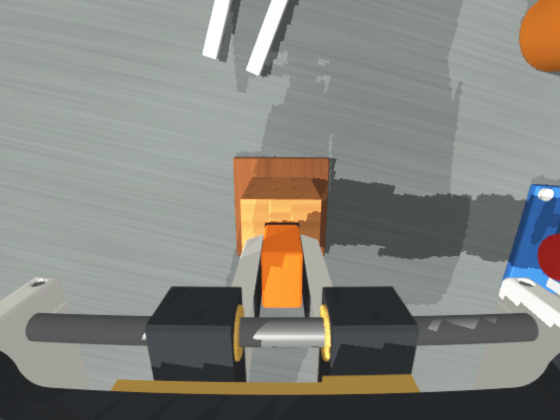

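Gripped at 21.8 mm opening, which fits the 22 mm handle. The TCP sits about 112 mm above the tip. Next I lift straight out.

Call:
step_arm(rows="0 0 -5 0 1;0 0 -15 0 1;0 0 -25 0 1;0 0 -30 0 1;0 0 -30 0 1;0 0 -20 0 1;0 0 -10 0 1;0 0 0 0 1")

```text
clock: 5.42
position: [0.4469, 0.1574, 0.2579]
ee_rot: [[0.225, -0.974, 0.002], [-0.974, -0.225, 0.0], [0.0, -0.002, -1.0]]
wrist_force: [-1.0, -0.2, -1.6]
gripper_width: 0.0219
```

```bash
python3 rel.py .424 -.191 .252 -80.4
python3 - <<'E'
from h import *
d=snap('side','side4.png');d=snap('wrist','wrist4.png')
E
```

```text
clock 5.425 pos [0.4469 0.1574 0.2579] yaw -77.00542090126487 tilt [ 0.0018  0.0003 -1.    ] F [-0.9586 -0.1809 -1.6124] w 0.021946593224974765
shift mm [334.2793 100.659    5.7912] turn tool z 0.05924658199230981
```

View pics/side4.png

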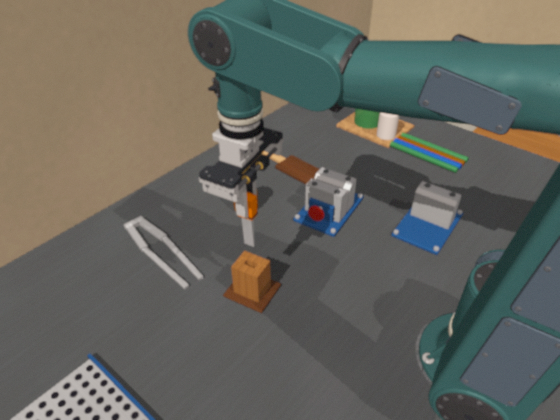

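View pics/wrist4.png

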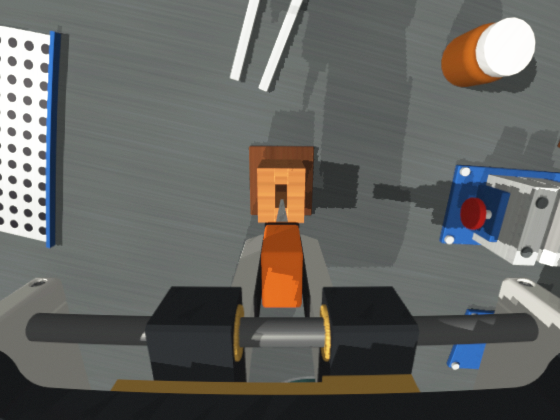

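The gauge is out. The side view shows the blade hanging upright at (248,230) and the holster empty. I carry it toward the mould, stopping 60 mm to the robot side so the wrist camera sees the gap clearly.

Call:
step_arm(rows="20 6 0 0.01 1;40 12 0 0.02 1;45 13 0 0.02 1;45 13 0 0.01 1;45 13 0 0 1;45 13 0 0 1;45 13 0 0 1;30 9 0 0 1;15 6 0 0 1;0 0 0 0 1;0 0 0 0 1")

```text
clock: 6.9
position: [0.4101, -0.1839, 0.2568]
ee_rot: [[0.167, -0.986, -0.0], [-0.986, -0.167, 0.001], [-0.001, -0.0, -1.0]]
wrist_force: [0.8, 0.5, -1.1]
gripper_width: 0.0214
```

```bash
python3 rel.py .424 -.191 .252 -80.4
python3 - <<'E'
from h import *
d=snap('wrist','wrist5.png');d=snap('top','top5.png')
E
```

```text
clock 6.9 pos [ 0.4101 -0.1839  0.2568] yaw -80.37897643207955 tilt [-0.0001  0.0007 -1.    ] F [ 0.8237  0.4649 -1.0707] w 0.02142290079529796
shift mm [  9.2943 -12.5699   4.798 ] turn tool z 0.0003669304807285556
```

View pics/wrist5.png

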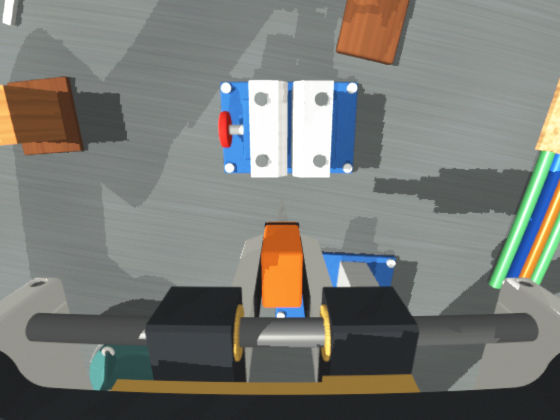

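The wrist view shows the plate pair squarely, with the gap running up near column 290. I'll extract the gap line from depth and from the image.

```bash
cat > gap.py <<'E'
from h import *
import sys
f,u0,u1,v0,v1=sys.argv[1],*map(int,sys.argv[2:6])
d=load(f); P,ok=cloud(d)
M=d['mount']; RT=np.array(d['pose'])@np.linalg.inv(M)
Q=(P-RT[:3,3])@RT[:3,:3]*1000
z=P[...,2]; u,v=np.meshgrid(np.arange(560),np.arange(420))
w=(u>u0)&(u<u1)&(v>v0)&(v<v1)&ok
k=w&(z>.091)&(z<.097)
n,lab,st,ce=cv2.connectedComponentsWithStats(k.astype(np.uint8),connectivity=4)
for i in range(1,n):
    if st[i,4]>100:
        q=lab==i; print('plate',st[i],np.median(z[q]),'tool',cv2.minAreaRect(Q[q][:,:2].astype(np.float32)),'world',cv2.minAreaRect(P[q][:,:2].astype(np.float32)))
# z profile across tool x, binned for tool y mid
ym=np.median(Q[k][:,1]); 
s=w&(abs(Q[...,1]-ym)<35)
xb=np.arange(-60,80,1.0)
X=Q[s][:,0];Z=z[s]*1000
xm=np.median(Q[k][:,0]); 
for b in np.arange(np.floor(xm)-16,xm+16,1.0):
    m=(X>=b)&(X<b+1)
    if m.sum(): print(b+.5,m.sum(),np.round(np.percentile(Z[m],[10,50,90]),1))
E
python3 gap.py wrist5.png 205 365 70 185
python3 - <<'E'
from h import *
d=load('wrist5.png'); a=d['color'][70:190,210:370]
cv2.imwrite('pics/z5.png',cv2.resize(a,None,fx=4.9,fy=4.9,interpolation=cv2.INTER_CUBIC)[...,::-1])
E
```

```text
plate [ 248   80   34   97 2748] 0.09418398138263082 tool ((-16.310623168945312, -73.98702239990234), (100.28204345703125, 33.89512252807617), 89.99849700927734) world ((0.4802597761154175, -0.15537571907043457), (0.10028219223022461, 0.03389415889978409), 9.623498916625977)
plate [ 298   80   35   97 2752] 0.09421702822652966 tool ((36.814537048339844, -74.06700134277344), (100.12974548339844, 34.60456848144531), 89.93357849121094) world ((0.4892173409461975, -0.20773907005786896), (0.10012973845005035, 0.034606993198394775), 9.687324523925781)
-15.5 69 [93.5 94.5 98. ]
-14.5 64 [93.3 94.3 97.3]
-13.5 60 [93.1 94.2 95.1]
-12.5 62 [93.1 94.3 95.3]
-11.5 64 [93.3 94.5 95.2]
-10.5 62 [93.1 94.3 95.2]
-9.5 57 [93.6 94.1 95.3]
-8.5 63 [93.3 94.5 95.6]
-7.5 53 [93.5 94.2 95.2]
-6.5 67 [93.3 94.3 95.2]
-5.5 67 [93.6 94.4 95.4]
-4.5 67 [93.4 94.1 95.1]
-3.5 67 [93.6 94.3 95.3]
-2.5 67 [93.1 94.  94.9]
-1.5 67 [92.  93.  93.8]
-0.5 66 [90.5 91.6 92.9]
0.5 67 [89.6 90.7 91.8]
1.5 67 [88.7 89.7 90.5]
2.5 67 [87.8 88.7 89.4]
3.5 67 [86.6 87.5 88.5]
4.5 42 [85.4 86.8 87.5]
5.5 42 [85.  86.  86.7]
6.5 48 [84.7 85.4 86.1]
7.5 22 [83.4 84.8 85.2]
8.5 37 [ 9.1 10.1 11.2]
9.5 43 [ 9.2 10.4 11.2]
10.5 14 [ 9.6 10.7 11.4]
11.5 51 [ 9.3 10.2 11.2]
12.5 54 [ 9.3 10.1 11.2]
13.5 170 [10.4 50.7 83.6]
14.5 59 [84.  85.1 85.8]
15.5 60 [85.  86.2 86.9]
16.5 62 [86.  87.1 88.1]
```

View pics/z5.png

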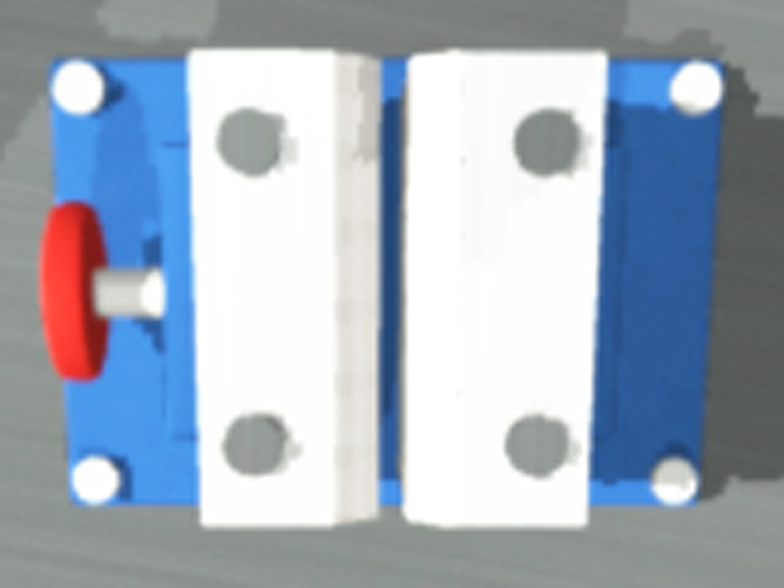

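Run:
```python
from h import *
d=load('wrist5.png'); P,ok=cloud(d)
M=d['mount']; RT=np.array(d['pose'])@np.linalg.inv(M); Q=(P-RT[:3,3])@RT[:3,:3]*1000
print(M)
c=d['color'].astype(int)
u,v=np.meshgrid(np.arange(560),np.arange(420))
o=ok&(c[...,0]>180)&(c[...,2]<90)&(u>255)&(u<308)&(v>215)&(v<310)
t=o&(Q[...,2]<-13); 
print('handle top',np.median(Q[t][:,2]),cv2.minAreaRect(Q[t][:,:2].astype(np.float32)))
for r in range(192,228,2):
    m=(v==r)&(u>262)&(u<302)&ok&(Q[...,2]>20)&(Q[...,2]<125)
    if m.sum(): print(r,u[m].min(),u[m].max(),Q[m].min(0),Q[m].max(0))
a=d['color'][185:315,225:340]
cv2.imwrite('pics/z5b.png',cv2.resize(a,None,fx=4.6,fy=4.6,interpolation=cv2.INTER_CUBIC)[...,::-1])
```

```text
[[ 1.      0.0004  0.      0.0012]
 [-0.0004  0.9607  0.2776 -0.0818]
 [ 0.0001 -0.2776  0.9607 -0.1545]
 [ 0.      0.      0.      1.    ]]
handle top -18.222293788407516 ((1.2190656661987305, -0.9504756927490234), (21.570844650268555, 34.53050231933594), 0.1178564578294754)
200 280 283 [ -0.2068 -11.8796 106.3572] [  2.6029 -11.3377 108.3751]
202 280 283 [ -0.167  -11.9003  99.2547] [  2.572  -11.579  100.4178]
204 280 283 [ -0.1318 -11.7754  93.0137] [  2.5392 -11.5992  93.6374]
206 279 284 [ -0.974  -12.0581  85.669 ] [  3.3788 -11.3092  88.2454]
208 279 284 [ -0.9128 -11.8227  80.4066] [  3.3252 -11.4413  81.6827]
210 278 285 [ -1.7145 -11.8885  74.3922] [  4.1135 -11.2304  76.5399]
212 278 285 [ -1.6243 -11.8312  69.0341] [  4.0523 -11.1822  71.11  ]
214 277 286 [ -2.3614 -12.0434  63.0824] [  4.7628 -11.2543  65.5361]
216 277 286 [ -2.2881 -11.6446  59.2368] [  4.7209 -11.2111  60.5542]
218 277 286 [ -2.2261 -11.9382  53.4803] [  4.6388 -11.1354  55.8734]
220 276 287 [ -2.8805 -11.9505  48.7937] [  5.3262 -11.1987  50.9762]
222 265 298 [ -9.7954 -18.277   26.3039] [ 12.2363 -17.4114  28.7805]
224 265 298 [ -9.5461 -18.0665  23.0059] [ 11.9685 -17.1702  25.4934]
226 265 298 [ -9.6033 -17.7759  20.0061] [ 12.0181 -16.3357  23.9251]
```

View pics/z5b.png

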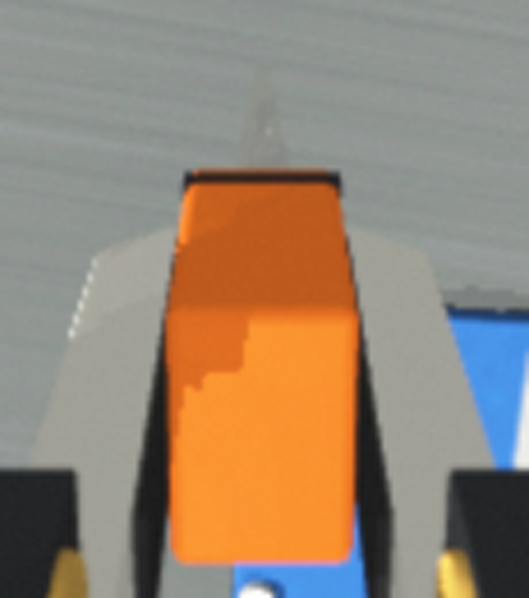

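The blade hangs upright, with its front edge at a constant tool y of about -11.6. The same camera puts the gauge centre at (1.2, -0.95) and the gap centre at (10.4, -74). That gives a relative shift of (9.2, -73), so camera bias cancels out.

Call:
step_arm(rows="3 -20 0 0 1;4 -30 5 0 1;2 -18 15 0 1;0.2 -5 15 0 1;0 0 6 0 1;0 0 0 0 1;0 0 0 0 1;0 0 0 0 1")

```text
clock: 8.0
position: [0.4834, -0.1821, 0.2169]
ee_rot: [[0.166, -0.986, 0.001], [-0.986, -0.166, -0.001], [0.001, -0.001, -1.0]]
wrist_force: [0.8, -0.6, -0.3]
gripper_width: 0.0219
```

```bash
python3 rel.py .4847 -.1815 .252 -80.4
python3 - <<'E'
from h import *
d=snap('wrist','wrist6.png')
a=d['color'][110:310,180:380]
cv2.imwrite('pics/z6.png',cv2.resize(a,None,fx=3,fy=3,interpolation=cv2.INTER_CUBIC)[...,::-1])
P,ok=cloud(d)
M=d['mount']; RT=np.array(d['pose'])@np.linalg.inv(M); Q=(P-RT[:3,3])@RT[:3,:3]*1000
c=d['color'].astype(int)
u,v=np.meshgrid(np.arange(560),np.arange(420))
o=ok&(c[...,0]>180)&(c[...,2]<90)&(u>255)&(u<308)&(v>215)&(v<310)
t=o&(Q[...,2]<-13)
print('handle top',np.median(Q[t][:,2]),cv2.minAreaRect(Q[t][:,:2].astype(np.float32)))
z=P[...,2]*1000
for y0 in (-48,-38,-28,-18):
    s=ok&(abs(Q[...,1]-y0)<5)&(abs(Q[...,0]-1.2)<22)&(z<100)
    X=Q[s][:,0];Z=z[s]
    # fit bevel lines
    L=(Z>85)&(Z<93)&(X<1);Rr=(Z>85)&(Z<93)&(X>1)
    if L.sum()>10 and Rr.sum()>10:
        a=np.median(X[L]+(Z[L]-84)); b=np.median(X[Rr]-(Z[Rr]-84)); print(y0,L.sum(),Rr.sum(),'feet',a,b,'mid',(a+b)/2,'gap',b-a)
s=ok&(Q[...,1]<-13)&(Q[...,1]>-60)&(z>91.5)&(z<97)&(abs(Q[...,0])<70)
for sg in (-1,1):
    m=s&(sg*(Q[...,0]-1)>0); print(cv2.minAreaRect(Q[m][:,:2].astype(np.float32)))
E
```

```text
clock 8.0 pos [ 0.4834 -0.1821  0.2169] yaw -80.46543133830632 tilt [ 0.0014 -0.0009 -1.    ] F [ 0.7528 -0.5776 -0.3129] w 0.02186065306133024
shift mm [ -0.3831  -1.3897 -35.1162] turn tool z -0.0011419922874313926
handle top -18.165083619994228 ((1.2041616439819336, -0.9413375854492188), (21.591751098632812, 34.55323791503906), 0.10126037150621414)
-48 91 87 feet -3.801325460112043 2.8768718440364864 mid -0.46222680803777827 gap 6.678197304148529
-38 89 88 feet -3.710521017505677 2.673564670132942 mid -0.5184781736863675 gap 6.384085687638619
-28 78 83 feet -3.5324948524670026 2.813935070545244 mid -0.3592798909608792 gap 6.346429923012247
-18 84 82 feet -3.6634304582435044 2.7995746758062863 mid -0.4319278912186091 gap 6.463005134049791
((-26.980175018310547, -32.17249298095703), (33.88014602661133, 37.73724365234375), 0.4367102384567261)
((26.354888916015625, -32.14280319213867), (37.812255859375, 33.743438720703125), 89.59989929199219)
```

View pics/z6.png

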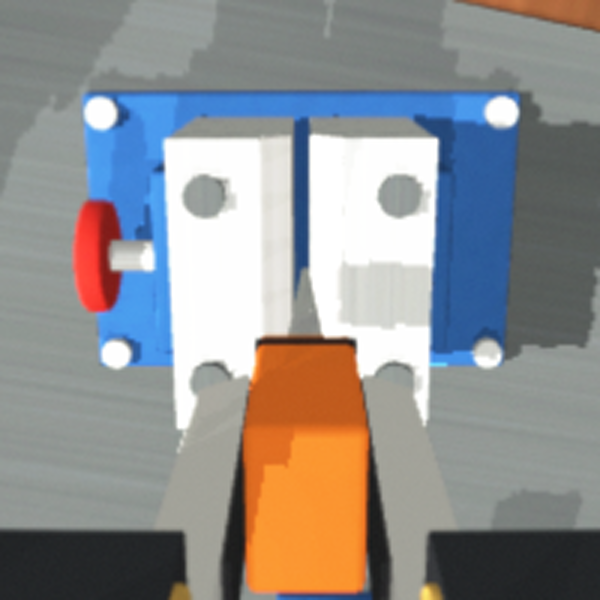

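The gap middle reads -0.4 against the gauge at 1.2, so I shift -1.6 mm. The gap is about 6.5 mm, so I expect snug about 40 mm below the bevel foot, with the tip near 44 mm and TCP z near 0.156. I descend partway and check again.

Call:
step_arm(rows="-1.6 0 0 0 1;0 0 0 0 1;0 0 4 0 1;0 0 6 0 1;0 0 6 0 1;0 0 6 0 1;0 0 0 0 1;0 0 0 0 1")

```text
clock: 9.05
position: [0.4833, -0.1803, 0.1941]
ee_rot: [[0.166, -0.986, 0.0], [-0.986, -0.166, -0.0], [0.0, -0.0, -1.0]]
wrist_force: [-0.5, -0.3, -0.6]
gripper_width: 0.0219
```

```bash
cat > chk.py <<'E'
from h import *
import sys
s=readout.get_state(); R=np.array(s['ee_rot'])
print('clock',s['clock'],'pos',s['position'],'Fw',s['wrist_force'],'Ftool',R.T@s['wrist_force'],'M',R.T@s['moment'],'w',s['gripper_width'])
d=snap('wrist',sys.argv[1]); P,ok=cloud(d)
M=d['mount']; RT=np.array(d['pose'])@np.linalg.inv(M); Q=(P-RT[:3,3])@RT[:3,:3]*1000
c=d['color'].astype(int)
u,v=np.meshgrid(np.arange(560),np.arange(420))
o=ok&(c[...,0]>180)&(c[...,2]<90)&(u>255)&(u<308)&(v>215)&(v<310)
t=o&(Q[...,2]<-13)
print('handle top',np.median(Q[t][:,2]),cv2.minAreaRect(Q[t][:,:2].astype(np.float32)))
z=P[...,2]*1000
for y0 in (-48,-38,-28,-20):
    q=ok&(abs(Q[...,1]-y0)<4)&(abs(Q[...,0]-1.2)<22)&(z<100)
    X=Q[q][:,0];Z=z[q]
    L=(Z>85)&(Z<93)&(X<1);Rr=(Z>85)&(Z<93)&(X>1)
    if L.sum()>10 and Rr.sum()>10:
        a=np.median(X[L]+(Z[L]-84)); b=np.median(X[Rr]-(Z[Rr]-84)); print(y0,L.sum(),Rr.sum(),'mid',(a+b)/2,'gap',b-a)
a=d['color'][110:310,180:380]
cv2.imwrite('pics/z'+sys.argv[1],cv2.resize(a,None,fx=3,fy=3,interpolation=cv2.INTER_CUBIC)[...,::-1])
E
python3 chk.py w7.png
```

```text
clock 9.05 pos [ 0.4833 -0.1803  0.1941] Fw [-0.4865 -0.3159 -0.5617] Ftool [0.2306 0.5323 0.5616] M [ 0.0143 -0.0428  0.0633] w 0.021913778844254092
handle top -18.165865616362602 ((1.2291784286499023, -1.2834968566894531), (33.895423889160156, 21.616914749145508), 89.89917755126953)
-48 94 87 mid 1.459448254609511 gap 6.615871900954231
-38 85 83 mid 1.573808833593871 gap 6.388188862000984
-28 86 78 mid 1.5417765646950328 gap 6.230938922476742
-20 77 72 mid 1.511089783317919 gap 6.167468092025519
```

View pics/zw7.png

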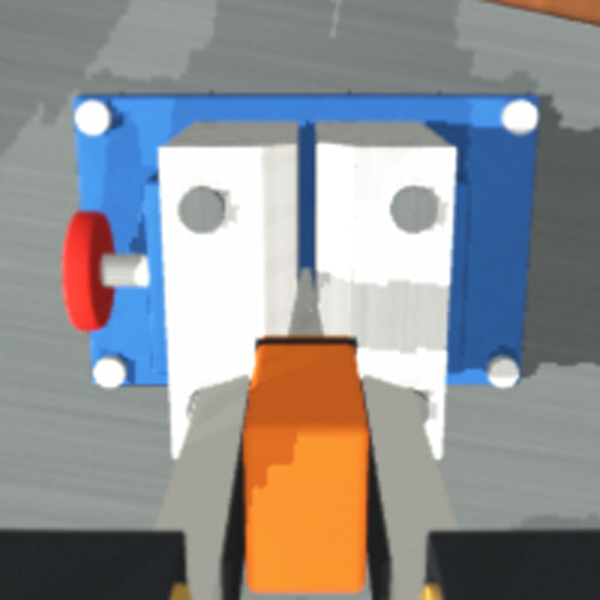

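The gauge is centred within 0.3 mm and feels no force. I continue down.

Call:
step_arm(rows="0.3 0 4 0 1;0 0 6 0 1;0 0 6 0 1;0 0 6 0 1;0 0 2 0 1;0 0 0 0 1;0 0 0 0 1")

```text
clock: 9.98
position: [0.4833, -0.1807, 0.1702]
ee_rot: [[0.166, -0.986, 0.0], [-0.986, -0.166, -0.0], [0.0, -0.0, -1.0]]
wrist_force: [1.0, 0.7, 0.0]
gripper_width: 0.022
```

```bash
python3 chk.py w8.png
```

```text
clock 9.975 pos [ 0.4833 -0.1807  0.1702] Fw [0.9628 0.6865 0.0306] Ftool [-0.5171 -1.0634 -0.0305] M [ 0.0337 -0.0287 -0.0152] w 0.02201708253159223
handle top -18.15249589770129 ((1.2072782516479492, -1.054656982421875), (34.657493591308594, 21.574331283569336), 89.88957214355469)
-48 100 101 mid 1.1435164541303229 gap 6.761822972257626
-38 99 95 mid 1.2121125489819793 gap 6.559945844537534
-28 96 96 mid 1.180570581633876 gap 6.490834527223238
-20 98 94 mid 1.2092089617872213 gap 6.245705338147853
```

View pics/zw8.png

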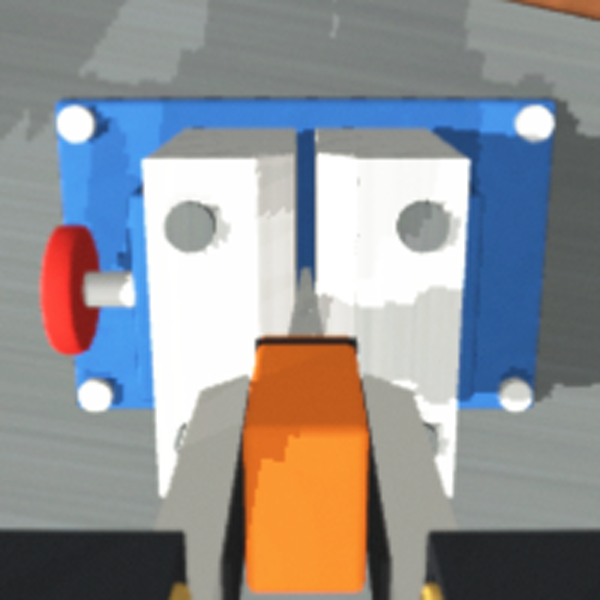

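Centred exactly (1.20 against 1.21), and the blade is inside the gap with no force. I approach contact in small steps now.

Call:
step_arm(rows="0 0 2 0 1;0 0 2 0 1;0 0 1 0 1;0 0 1 0 1;0 0 1 0 1;0 0 0 0 1")

```text
clock: 10.78
position: [0.4832, -0.1806, 0.1629]
ee_rot: [[0.166, -0.986, -0.0], [-0.986, -0.166, -0.0], [0.0, 0.0, -1.0]]
wrist_force: [0.4, -0.1, 0.1]
gripper_width: 0.0223
```

Call:
step_arm(rows="0 0 1 0 1;0 0 1 0 1;0 0 0 0 1")

```text
clock: 11.15
position: [0.4831, -0.1806, 0.1608]
ee_rot: [[0.166, -0.986, -0.0], [-0.986, -0.166, 0.0], [-0.0, 0.0, -1.0]]
wrist_force: [-0.3, 0.0, -0.2]
gripper_width: 0.0218
```

Call:
step_arm(rows="0 0 1 0 1;0 0 0 0 1")

```text
clock: 11.4
position: [0.4832, -0.1806, 0.1599]
ee_rot: [[0.166, -0.986, -0.0], [-0.986, -0.166, -0.0], [0.0, 0.0, -1.0]]
wrist_force: [0.2, -0.3, -1.3]
gripper_width: 0.0216
```

Call:
step_arm(rows="0 0 1 0 1;0 0 1 0 1;0 0 0 0 1")

```text
clock: 11.78
position: [0.4832, -0.1806, 0.1579]
ee_rot: [[0.166, -0.986, -0.0], [-0.986, -0.166, -0.0], [0.0, 0.0, -1.0]]
wrist_force: [-0.3, -1.0, -1.0]
gripper_width: 0.0218
```

Call:
step_arm(rows="0 0 1 0 1;0 0 0 0 1")

```text
clock: 12.02
position: [0.4832, -0.1806, 0.1569]
ee_rot: [[0.166, -0.986, -0.0], [-0.986, -0.166, -0.0], [0.0, 0.0, -1.0]]
wrist_force: [0.4, 0.6, -0.5]
gripper_width: 0.0219
```

Call:
step_arm(rows="0 0 0.5 0 1;0 0 0 0 1")

```text
clock: 12.28
position: [0.4832, -0.1806, 0.1564]
ee_rot: [[0.166, -0.986, -0.0], [-0.986, -0.166, -0.0], [0.0, 0.0, -1.0]]
wrist_force: [-1.3, -0.4, -0.9]
gripper_width: 0.0218
```

Call:
step_arm(rows="0 0 0.5 0 1;0 0 0.5 0 1;0 0 0 0 1")

```text
clock: 12.65
position: [0.4832, -0.1806, 0.1554]
ee_rot: [[0.166, -0.986, 0.0], [-0.986, -0.166, -0.0], [0.0, -0.0, -1.0]]
wrist_force: [0.3, 0.7, -1.6]
gripper_width: 0.0217
```

Call:
step_arm(rows="0 0 0.5 0 1;0 0 0.5 0 1;0 0 0 0 1")

```text
clock: 13.02
position: [0.4833, -0.1807, 0.1545]
ee_rot: [[0.166, -0.986, 0.0], [-0.986, -0.166, -0.0], [0.0, -0.0, -1.0]]
wrist_force: [0.2, -0.7, -0.6]
gripper_width: 0.022
```

Call:
step_arm(rows="0 0 0.5 0 1;0 0 0 0 1")

```text
clock: 13.28
position: [0.4833, -0.1807, 0.154]
ee_rot: [[0.166, -0.986, 0.0], [-0.986, -0.166, -0.0], [0.0, -0.0, -1.0]]
wrist_force: [0.2, -1.2, -1.3]
gripper_width: 0.0215
```

Call:
step_arm(rows="0 0 0.5 0 1;0 0 0.5 0 1;0 0 0 0 1")

```text
clock: 13.65
position: [0.4833, -0.1807, 0.1531]
ee_rot: [[0.166, -0.986, 0.0], [-0.986, -0.166, -0.0], [0.0, -0.0, -1.0]]
wrist_force: [0.9, -0.7, 0.0]
gripper_width: 0.0222
```

Call:
step_arm(rows="0 0 0.5 0 1;0 0 0.5 0 1;0 0 0 0 1")

```text
clock: 14.02
position: [0.4834, -0.1807, 0.1524]
ee_rot: [[0.166, -0.986, 0.001], [-0.986, -0.166, -0.0], [0.001, -0.001, -1.0]]
wrist_force: [-0.0, -1.3, 3.1]
gripper_width: 0.0221
```

Call:
step_arm(rows="0 0 0.5 0 1;0 0 0.5 0 1;0 0 0 0 1")

```text
clock: 14.4
position: [0.4835, -0.1807, 0.1517]
ee_rot: [[0.166, -0.986, 0.001], [-0.986, -0.166, -0.001], [0.001, -0.001, -1.0]]
wrist_force: [-0.6, -0.7, 5.6]
gripper_width: 0.0218
```

Contact has begun, with Fz rising about 3 N per mm of command. I step up toward 10 N.

Call:
step_arm(rows="0 0 0.5 0 1;0 0 0.5 0 1;0 0 0 0 1;0 0 0 0 1")

```text
clock: 14.9
position: [0.4836, -0.1807, 0.1514]
ee_rot: [[0.166, -0.986, 0.002], [-0.986, -0.166, -0.001], [0.001, -0.001, -1.0]]
wrist_force: [-1.3, 0.3, 7.6]
gripper_width: 0.0217
```

```bash
python3 chk.py w9.png
```

```text
clock 14.9 pos [ 0.4836 -0.1807  0.1514] Fw [-1.3284  0.2756  7.5627] Ftool [-0.4856  1.2533 -7.565 ] M [-0.3373 -0.0741 -0.0204] w 0.021720347271259252
handle top -18.195003534526023 ((1.2433271408081055, -0.8296298980712891), (21.620704650878906, 34.712284088134766), 0.09849677234888077)
-48 128 137 mid 1.0969520006144038 gap 6.670199516384232
-38 117 115 mid 1.0869749910196536 gap 6.057750184727265
-28 120 111 mid 1.1626368503039357 gap 6.281390676347204
-20 106 109 mid 1.1167479863774405 gap 6.25647669860653
```

Call:
step_arm(rows="0 0.3 0.5 0 1;0 0 0 0 1;0 0 0.5 0 1;0 0 0 0 1;0 0 0 0 1")

```text
clock: 15.58
position: [0.4836, -0.1806, 0.1511]
ee_rot: [[0.166, -0.986, 0.003], [-0.986, -0.166, -0.001], [0.001, -0.002, -1.0]]
wrist_force: [-2.4, 0.3, 9.1]
gripper_width: 0.0219
```

Call:
step_arm(rows="0 0 0 0 1")

```text
clock: 15.7
position: [0.4836, -0.1806, 0.1511]
ee_rot: [[0.166, -0.986, 0.003], [-0.986, -0.166, -0.001], [0.001, -0.002, -1.0]]
wrist_force: [-2.1, 0.8, 9.6]
gripper_width: 0.0217
```

Call:
step_arm(rows="0 0 0 0 1")

```text
clock: 15.82
position: [0.4836, -0.1807, 0.1511]
ee_rot: [[0.166, -0.986, 0.003], [-0.986, -0.166, -0.001], [0.001, -0.002, -1.0]]
wrist_force: [-2.5, 1.0, 9.5]
gripper_width: 0.0219
```

About 9.5 N at the wrist plus the gauge's 1.2 N weight gives a push of around 10 N, and it holds steady. Last checks before handing in.

```bash
python3 chk.py w10.png
python3 - <<'E'
from h import *
d=snap('side','side10.png'); snap('top','top10.png'); s=readout.get_state(); print(s['clock'],s['position'],s['wrist_force'],s['joint_velocities'])
E
```

```text
clock 15.825 pos [ 0.4836 -0.1807  0.1511] Fw [-2.4793  1.03    9.4942] Ftool [-1.4167  2.2509 -9.5012] M [-0.2833 -0.2033 -0.0044] w 0.021930961247393087
handle top -18.167002580790886 ((1.162550926208496, -1.3495731353759766), (34.1085090637207, 21.633207321166992), 89.96796417236328)
-48 136 134 mid 1.1227790464548868 gap 7.072648650351072
-38 115 120 mid 1.1920189797733531 gap 6.268607797815051
-28 113 120 mid 1.1736066358822117 gap 6.405281194532592
-20 114 109 mid 1.157239387698113 gap 6.523933176776895
15.975 [ 0.4836 -0.1806  0.1511] [-1.8464  0.7246  9.2257] [-0.0003 -0.0003 -0.0006  0.0003  0.0022 -0.0003]
```

View pics/zw10.png

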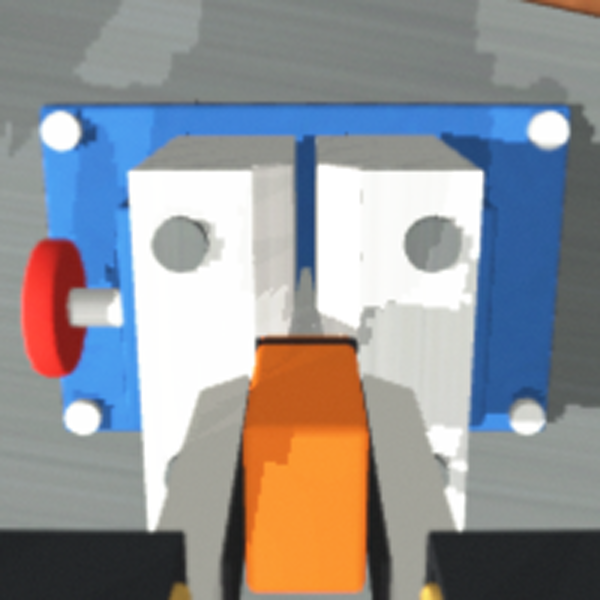

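View pics/side10.png

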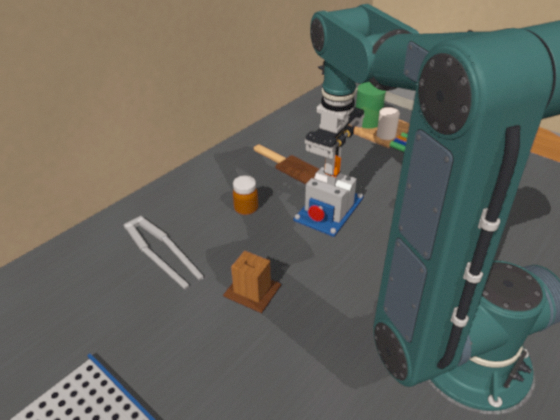

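The gauge stands centred in the gap, with its handle at (306,470) in the crop and the blade running into the slot at column 306. In the side view the jar, jacks and paddle have not moved. Handing in.

```bash
python3 -c "
from plant import hand_in
print(hand_in())"
```

```text
the job is handed in; nothing more can be done
None
```

I took the gauge out of the holster by its handle and carried it to the left plate pair. There I lowered it upright along the gap and pushed until it snugged, then handed in at about 16 s still gripping it.

**Last checks**
- **Push:** about 9.4 N at the wrist and steady. With the gauge's own weight that is about 10.6 N on the plates.
- **Depth:** the tip is about 45 mm below the foot of the bevels, within the 30 to 65 mm expected.
- **Position:** the gauge is centred within about 0.1 mm across the gap. The tool is within about 0.003 rad of vertical, and the arm was still.
- **Grip:** the handle did not slip in the jaws.
- **Bystanders:** in the final side picture, the jar, jacks and paddle are where they started.

**Disagreements**
- **Gap size:** depth images gave about 6.4 mm, while the depth at first contact implies about 6.8 mm. I went by the force.
- **Side force:** a sideways force of about 2 N, mostly along the gap, remains.

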